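# Battery pack into the tester's sprung pocket

### The arm

A 6-joint arm with a two-finger parallel gripper is mounted at the origin on the work surface. World frame = base frame: x ahead of the robot, y to its left, z up, the work surface at z = 0. Lengths are in m, angles in rad, forces in N, time in s.
With the tool pointing down it reaches from about 0.35 to 0.975 m from the base axis. Payload 4.9 kg.
Tool frame: the origin (TCP) lies at the very end of the fingers, on their centre line; the grasp point (between the pads) lies 19 mm behind it (ctrl.grip_point_offset is the distance from the TCP to the grasp point, in m); z points along the fingers, y is the line along which they close (so a half turn about z gives the same grasp; the last joint's range is limited). The gripper opens to 85 mm and grips with 20 to 120 N. Pads are 22 mm wide; open, the fingers measure 114 mm over their backs; the gripper's body (76 mm by 85 mm) begins 54 mm behind the grasp point. The pads swing forward as they close: fully open they stand 13 mm farther back than shut.
Start: joints at [1.092, 0.053, 1.613, -0, 1.476, -0.119], TCP at [0.22, 0.585, 0.199] pointing down, gripper open.
Joint ranges: [-3.01, 3.01], [-1.01, 2.22], [0.06, 2.58], [-1.02, 4.17], [0.09, 2.62], [-3.14, 3.14]. Speed limits (rad/s): [2.57, 2.57, 3.14, 3.14, 3.14, 3.14].

### API

Orientations are given as a rotation vector (axis times angle).
In Python, from station import ctrl gives the robot as it stands.
- The arm moves only by the tool send_rows, never from a script. Its argument "rows" is a list of rows, each a list of 3 entries, a list of its own where there are three numbers: the finger opening in cm, from 0 to 8.54, then the shift along the tool's x, y, z in cm, then the turn about the tool's z in degrees. A call has 1 to 10 rows; each row shifts and turns the commanded pose from where the row before left it, along the tool's axes as they then stand; what a row does not reach is not made up. A row lasts 1/8 s, in which the tool goes at most 62.5 mm and 10.7 degrees, less where a joint would pass 70% of its speed; a pose out of reach is approached as far as the arm can. A call with a gripper value outside its range is refused whole. The fingers move at their own pace and stop on an object; "newtons" is the grip in N (left out, the last holds). Time passes only in rows, so rows that do not move let the fingers close. It gives the time, the measured TCP pose, the force, the opening and the grip force at its end, in the units of the state.
- ctrl.get_obs(): the state, without advancing time (a new reading comes with each control period).
- ctrl.get_image(name): name is "scene" or "side" or "wrist"; returns a dict with "frame" (480x640x3 uint8, red, green, blue), "range_z" (480x640 float32, m along the optical axis (not along the pixel's ray), 0 where there is no reading), "fx", "fy", "cx", "cy" (pixels), "cam_to_world" (4x4, takes a point from camera to world coordinates). Camera axes: x right, y down, z forward; pixel columns grow to the right and rows downward; lengths in m; the calibration is good to about 2 mm. A picture is of the moment at which its call begins.
- ctrl.finish_job(): hands the job in; it is judged then, once.
The state is a dict: "t": time; "q": joint angles; "dq": joint speeds; "effort": joint torques, N m; "tool_pos": TCP position; "tool_rot": TCP orientation; "contact_force": force on the tool from outside, world axes, zero at the start; "wrist_torque": the same for the moment, N m; "opening": finger opening in m; "grip_force": force on a finger pad.
Only numpy, scipy, OpenCV 4.12 (cv2) and the standard library are available. Lean on these libraries where they do the work, as an engineer would, in place of code of your own. Each camera call takes 0.05 s, during which the arm holds its last target. There are 200 camera calls.

### The job

Put the blue-banded battery pack on test: push it down into the tester's yellow-collared pocket until the sprung side ball clicks and the pack sits fully home, shoulder on the collar, without forcing it. Let go of it, then press the green start key and release it. Leave the orange-banded pack and everything else on the table where it is.

Things in the scene. Friction and masses are not known exactly. Their poses are not given: they have to be found in the camera images.
- pack_blue_mid (a point): Centre (half-way up) of the blue-banded battery pack: loose, about 0.3 kg, 100 mm tall, standing upright on its stem. z up, x across its 58 mm side, y across its 44 mm side. The head is the upper 50 mm, 58 (x) by 44 (y) mm, dark with blue band and top patch: grip it across y, about 22 mm below the top. The stem is the lower 50 mm, 44 (x) by 30 (y) mm.
- pack_blue_foot (a point): Centre of the underside of the blue-banded pack's stem. Across both x faces of the stem run a rounded nose (3 to 13 mm above the underside) and above it a groove, centred 16 mm above the underside, for the pocket's ball. The pack fits either way round (half a turn makes no odds).
- pack_orange_mid (a point): Centre of a second pack of the same shape with an orange band, standing upright. Leave it alone.
- tester: The fixed battery tester, a teal box 140 (x) by 240 (y) by 70 mm; origin under its centre. On top: the yellow-collared pocket 60 mm to -y, the green key 62 mm to +y. Its contacts are delicate: more than 60 N on it is forcing it.
- bay (a point): Nominal centre of the pocket's mouth, level with the yellow collar's flat top, 74 mm above the table. z up, x and y along the tester's sides. Pocket inside: 46.4 (x) by 32.4 (y) mm, the mouth tapered out 1.5 mm a side over the top 5 mm; the collar is 73 by 66 mm. The pack goes in with its x along this x. Home, its shoulder rests on the collar and its centre is level with this point.
- slide_way (a point): Point on the housing's top under the bay point. The pocket with its collar SLIDES on two rails along the tester's y to suit various packs: it lies anywhere up to 20 mm either way of nominal (not reported: look or feel), kept there by about 3 N of friction, and can be shoved to 21 mm. A pack resting lightly (3 N) on the flat collar does not drag it along; pressed on it with over 5 N it does.
- bay_ball_level (a point): Nominal pocket axis at the height of the ball, 34 mm below the collar. There a 12 mm steel ball stands 4.5 mm into the pocket from the +x wall on a spring. It needs a push of about 8 to 14 N from 16 to 8 mm short of home, then snaps into the groove in the last millimetres; after that the shoulder meets the hard collar.
- start_key (a joint): The green start key on the tester's top: travel in m, 0 up, 0.006 fully down (about 5 N); springs back.
- start_key_top (a point): Centre of the top of the green start key, a round button 26 mm across in a black ring, standing 18 mm above the housing's top, 122 mm to +y of the pocket's nominal centre. Pressed straight down.
- meter: Yellow multimeter lying flat, 160 by 78 by 36 mm; origin under its centre. Leave alone.
- mug: White mug, 80 mm wide, 92 mm tall; origin under its centre. Leave alone.
- driver_red: Screwdriver with a red handle, 200 mm long, lying along its x. Leave alone.
- driver_blue: Screwdriver with a blue handle, 180 mm long, lying along its x. Leave alone.
- knob_part: Loose appliance knob, 40 mm across, 32 mm tall; origin under its centre. Leave alone.
Mind the look-alikes: they are no part of the job. Leave any purple or turquoise look-alike of the part that bears pack_blue_mid alone.

How it is judged:
By the outcome, as a careful person would: the job done as asked, in the order asked, and still so for the second after the job is handed in, with the robot touching nothing.
It also fails if it takes over 72 s, if anything falls off the work surface, if the arm or the gripper's body presses on something with over 40 N, if the wrist force passes 120 N, or if a joint passes its speed limit or range.

## Working session

There is one attempt and no reset: what is moved stays moved. The work goes in short steps, Python scripts to look and compute and a tool call to move; the robot and the scene stay as the last step left them, time stands still between calls to the robot, and variables do not carry over. Pictures are saved under pics/ and viewed, at most 10 in all, crops included, and the job is handed in when it is done.

Besides the shell and the picture viewer there is one more tool, called by a JSON object that holds its "name" and its "arguments", one argument or row to a line. send_rows: Moves the arm, as the interface text tells. Its arguments: {"type":"object","properties":{"rows":{"type":"array","items":{"type":"array"}},"newtons":{"type":"number"}},"required":["rows"]}

```bash
mkdir -p pics; cat > h.py <<'E'
import numpy as np, cv2
from station import ctrl
def grab(name,tag):
    d=ctrl.get_image(name); np.savez(f'pics/{tag}.npz',**d)
    cv2.imwrite(f'pics/{tag}.png',cv2.cvtColor(d['frame'],cv2.COLOR_RGB2BGR)); return d
def load(tag): return dict(np.load(f'pics/{tag}.npz'))
def cloud(d):
    v,u=np.mgrid[0:480,0:640]; z=d['range_z']
    P=np.stack([(u-d['cx'])/d['fx']*z,(v-d['cy'])/d['fy']*z,z],-1)
    T=d['cam_to_world']; W=P@T[:3,:3].T+T[:3,3]; W[z==0]=np.nan; return W
E
python3 -c "
from h import *
a=grab('scene','s0');b=grab('side','d0')
print(a['cam_to_world'].round(2),b['cam_to_world'].round(2)); print(ctrl.get_obs())"
```

```text
[[ 0.48  0.54 -0.69  1.47]
 [ 0.88 -0.28  0.38 -0.55]
 [ 0.01 -0.79 -0.61  0.83]
 [ 0.    0.    0.    1.  ]] [[-0.82 -0.44  0.37  0.08]
 [-0.58  0.64 -0.51  0.59]
 [-0.02 -0.63 -0.77  1.11]
 [ 0.    0.    0.    1.  ]]
{'t': 0.1, 'q': array([ 1.09198252e+00,  5.32914434e-02,  1.61416972e+00, -4.25271888e-06,
        1.47601228e+00, -1.19016327e-01]), 'dq': array([-0.00182614, -0.00031258, -0.00406884, -0.0016492 ,  0.00032385,
        0.00128903]), 'effort': array([-4.18558138e-04, -3.94906926e+01, -3.71360064e+01, -2.01089538e-04,
        3.96533564e-03,  3.55862060e-07]), 'tool_pos': array([0.21976966, 0.58441044, 0.19787786]), 'tool_rot': array([-5.62025770e-01, -3.09035098e+00,  2.82480444e-03]), 'contact_force': array([ 0.0513989 , -0.15585452, -0.01621282]), 'wrist_torque': array([ 0.00591275, -0.05851941, -0.00595621]), 'grip_force': 0.0, 'opening': 0.08562843950686932}
```

View pics/s0.png

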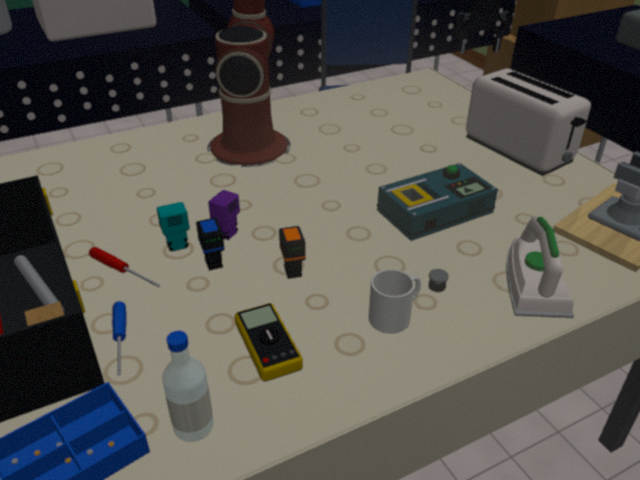

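View pics/d0.png

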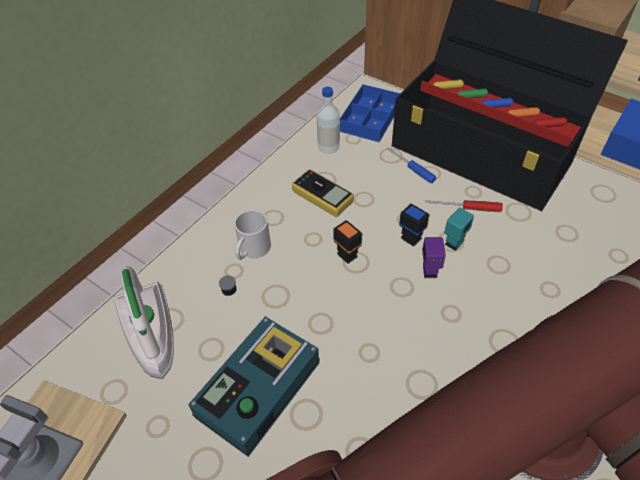

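In the scene view the packs are blue-topped dark (210,240), turquoise (173,225), purple (225,212) and orange-banded (292,250). The dark one with the blue patch and band at (210,240) fits. I'll confirm it in a crop and measure.

```bash
cat > m.py <<'E'
from h import *
def rect(W,m,n):
    P=W[m]; P=P[~np.isnan(P[:,0])]
    if len(P)<8: print(n,len(P)); return
    r=cv2.minAreaRect((P[:,:2]*1000).astype(np.float32))
    print(n,len(P),'rect',np.round(r[0],1),np.round(r[1],1),round(r[2],1),'z',np.nanmedian(P[:,2]).round(4))
for t in ('s0','d0'):
    d=load(t); W=cloud(d); Z=W[...,2]; f=d['frame']; hsv=cv2.cvtColor(f,cv2.COLOR_RGB2HSV)
    X,Y=W[...,0],W[...,1]
    box=dict(s0=(160,330,180,290),d0=(320,490,190,290))[t]
    v,u=np.mgrid[0:480,0:640]
    inb=(u>box[0])&(u<box[1])&(v>box[2])&(v<box[3])
    top=inb&(Z>.094)&(Z<.108)
    k,l,s,c=cv2.connectedComponentsWithStats(top.astype(np.uint8))
    for i in range(1,k):
        if s[i,4]>15: rect(W,l==i,f'{t} pack@{c[i].round()} hsv{np.median(hsv[l==i],0)}')
    b2=dict(s0=(370,500,155,240),d0=(180,330,310,460))[t]
    inb=(u>b2[0])&(u<b2[1])&(v>b2[2])&(v<b2[3])
    h=hsv[...,0];S=hsv[...,1]
    rect(W,inb&(Z>.065)&(Z<.0715),t+' housing')
    rect(W,inb&(h>20)&(h<32)&(S>120)&(Z>.0725)&(Z<.079),t+' collar')
    rect(W,inb&(h>45)&(h<75)&(S>100)&(Z>.08),t+' key')
a=load('s0')['frame'][180:290,150:330]; b=load('d0')['frame'][190:300,320:500]
c=load('d0')['frame'][310:460,180:330]
o=np.hstack([cv2.resize(a,(400,245),interpolation=2),cv2.resize(b,(400,245),interpolation=2)])
o=np.vstack([o,cv2.resize(c,(800,355)[0:1]+(355,),interpolation=2)]) if 0 else o
cv2.imwrite('pics/c0.png',o[...,::-1])
E
python3 m.py
```

```text
s0 pack@[223. 199.] hsv[138. 172.  95.] 318 rect [ 368.8 -206.1] [48.6 60.8] 34.4 z 0.0984
s0 pack@[173. 210.] hsv[ 90. 255.  97.] 303 rect [ 360.4 -315.7] [53.5 49.5] 83.2 z 0.0983
s0 pack@[208. 227.] hsv[109. 181.  70.] 379 rect [ 455.2 -269.7] [45.4 62.9] 85.0 z 0.0986
s0 pack@[291. 236.] hsv[ 14. 153.  85.] 401 rect [ 558.9 -134.2] [43.9 63.6] 74.4 z 0.0988
s0 housing 2444 rect [512.2 265. ] [147.8 245.9] 1.1 z 0.0691
s0 collar 188 rect [514.9 188. ] [69.7 75.5] 89.6 z 0.0737
s0 key 61 rect [480.  326.8] [21. 27.] 41.8 z 0.089
d0 pack@[415. 214.] hsv[111. 114.  83.] 355 rect [ 453.9 -267.8] [46.7 60.1] 83.6 z 0.0999
d0 pack@[460. 218.] hsv[ 91. 146. 130.] 357 rect [ 357.2 -315.4] [61.5 44.5] 86.3 z 0.1002
d0 pack@[347. 231.] hsv[ 11. 131.  93.] 373 rect [ 556.4 -131.8] [49.9 59.4] 80.2 z 0.0999
d0 pack@[434. 247.] hsv[137. 148. 122.] 412 rect [ 365.7 -203.9] [44.6 63.4] 34.7 z 0.1001
d0 housing 4659 rect [510.2 264.7] [142.3 241.1] 0.8 z 0.0694
d0 collar 495 rect [510.1 238.4] [ 74.5 162.6] 1.4 z 0.0744
d0 key 173 rect [479.1 326.1] [25.5 30.3] 82.2 z 0.091
```

View pics/c0.png

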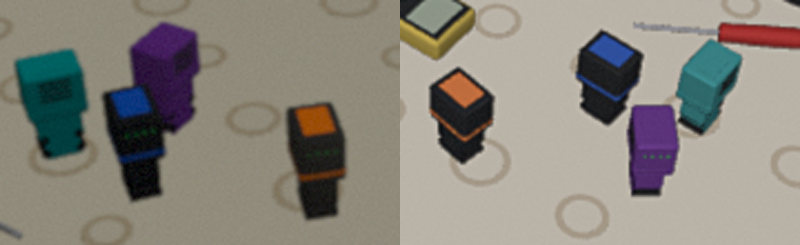

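The crop confirms it: the blue-patched, blue-banded dark pack is at crop (135,140) left and (608,75) right, distinct from turquoise, purple and orange. First a close look over the tester.

{"name": "send_rows", "arguments": {
  "rows": [
    [8.5,[0,0,0],-7.3],
    [8.5,[0,0,0],-7.3],
    [8.5,[0,0,0],-7.2],
    [8.5,[-3,-4.2,0],0],
    [8.5,[-3,-4.2,0],0],
    [8.5,[-3,-4.2,0],0],
    [8.5,[-3,-4.2,0],0],
    [8.5,[-3,-4.2,0],0],
    [8.5,[-3,-4.2,0],0],
    [8.5,[-3,-4.2,0],0]
  ]
}}

```text
t: 1.35
tool_pos: [0.4366, 0.2938, 0.1986]
tool_rot: [0.033, -3.141, 0.0]
contact_force: [1.3, -0.4, 1.4]
opening: 0.0853
grip_force: 0.0
```

{"name": "send_rows", "arguments": {
  "rows": [
    [8.5,[-3,-4.2,0],0],
    [8.5,[-3,-4.2,0],0],
    [8.5,[-1.5,-2,0],0],
    [8.5,[0,0,0],0]
  ]
}}

```text
t: 1.85
tool_pos: [0.5136, 0.1916, 0.1984]
tool_rot: [0.028, -3.14, 0.0]
contact_force: [-0.6, 0.4, 0.4]
opening: 0.0852
grip_force: 0.0
```

```bash
cat >> h.py <<'E'
from scipy.spatial.transform import Rotation as Ro
def to(x,y,z=None):
    o=ctrl.get_obs(); p=o['tool_pos']; R=Ro.from_rotvec(o['tool_rot']).as_matrix()
    print('t',o['t'],'tcp',p.round(4),'y-angle',np.degrees(np.arctan2(R[1,1],R[0,1])).round(2),'F',o['contact_force'].round(1),
      'shift cm',(R.T@(np.array([x,y,p[2] if z is None else z])-p)*100).round(2))
E
python3 -c "
from h import *
grab('wrist','w0'); to(.511,.19)
"
```

```text
t 1.9 tcp [0.513  0.1926 0.1984] y-angle 91.1 F [ 0.3 -0.   0.6] shift cm [ 0.21 -0.25  0.  ]
```

View pics/w0.png

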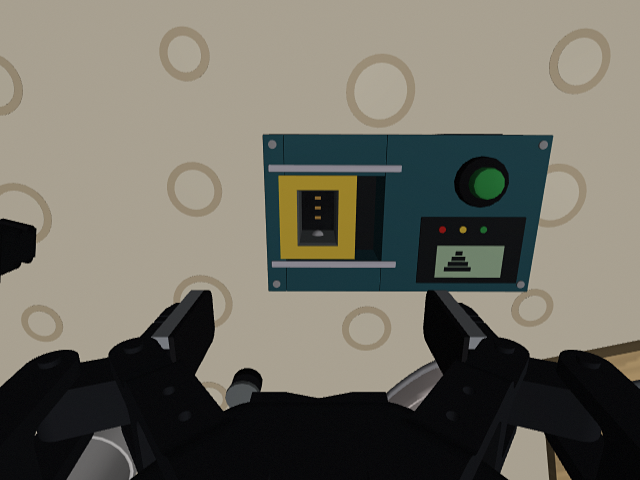

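The wrist view shows the collar (279–357, 176–259), pocket near (317,218), key at (489,183). The ball is on the +x wall, and the collar is toward -y.

```bash
cat > w.py <<'E'
from h import *
d=load('w0'); W=cloud(d); hsv=cv2.cvtColor(d['frame'],cv2.COLOR_RGB2HSV); h,S,V=[hsv[...,i] for i in range(3)]
v,u=np.mgrid[0:480,0:640]; inb=(u>262)&(u<555)&(v>130)&(v<295)
def rect(m,n):
    P=W[m]; P=P[~np.isnan(P[:,0])]; r=cv2.minAreaRect((P[:,:2]*1000).astype(np.float32)); print(n,len(P),r,np.median(P[:,2]).round(4))
Z=W[...,2]
rect(inb&(h>20)&(h<32)&(S>120)&(V>100)&(u<365)&(abs(Z-.074)<.003),'collar')
rect(inb&(abs(Z-.07)<.0025),'housing')
rect(inb&(h>45)&(h<75)&(S>100)&(abs(Z-.088)<.006)&(v<210),'key')
T=d['cam_to_world']
def px(us,z):
    for a,b in us:
        r=T[:3,:3]@[(a-d['cx'])/d['fx'],(b-d['cy'])/d['fy'],1]; print((a,b),(T[:3,3]+r*(z-T[2,3])/r[2]).round(4))
px([(297,190),(338,190),(337,246),(298,246)],.074)
E
python3 w.py
```

```text
collar 4006 ((513.5245971679688, 190.36468505859375), (72.98584747314453, 65.91826629638672), 0.8406168818473816) 0.0732
housing 32207 ((512.7225952148438, 264.92767333984375), (139.71505737304688, 240.80865478515625), 0.988115668296814) 0.0695
key 918 ((479.4309387207031, 325.6124572753906), (24.804441452026367, 25.629243850708008), 3.084888219833374) 0.0908
(297, 190) [0.4891 0.173  0.074 ]
(338, 190) [0.4885 0.2075 0.074 ]
(337, 246) [0.5379 0.2082 0.074 ]
(298, 246) [0.5385 0.1739 0.074 ]
```

{"name": "send_rows", "arguments": {
  "rows": [
    [8.5,[0,0,0],6.8],
    [8.5,[0.2,-5.2,0],0],
    [8.5,[0.2,-5.2,0],0],
    [8.5,[0.2,-5.2,0],0],
    [8.5,[0.2,-5.2,0],0],
    [8.5,[0.2,-5.2,0],0],
    [8.5,[0.2,-5.2,0],0],
    [8.5,[0.1,-5.2,0],0],
    [8.5,[0,-5.2,0],0],
    [8.5,[0,-4.8,0],0]
  ]
}}

```text
t: 3.15
tool_pos: [0.4549, -0.2678, 0.199]
tool_rot: [0.152, 3.138, 0.001]
contact_force: [0.5, -0.4, 0.2]
opening: 0.0846
grip_force: 0.0
```

{"name": "send_rows", "arguments": {
  "rows": [
    [8.5,[0,0,0],0],
    [8.5,[0,0,0],0]
  ]
}}

```text
t: 3.4
tool_pos: [0.4551, -0.2662, 0.1987]
tool_rot: [-0.152, -3.138, -0.002]
contact_force: [0.8, -0.5, -0.4]
opening: 0.0853
grip_force: 0.0
```

```bash
python3 - <<'E'
from h import *
d=grab('wrist','w1'); W=cloud(d); hsv=cv2.cvtColor(d['frame'],cv2.COLOR_RGB2HSV)
m=(abs(W[...,2]-.0995)<.004)
k,l,s,c=cv2.connectedComponentsWithStats(m.astype(np.uint8))
for i in range(1,k):
    if s[i,4]>300:
        P=W[l==i]; print(c[i].round(),s[i,4],np.median(hsv[l==i],0),cv2.minAreaRect((P[:,:2]*1000).astype(np.float32)),np.median(P[:,2]).round(4))
to(.4542,-.2685)
E
```

```text
[389. 101.] 4889 [137. 182.  84.] ((368.241943359375, -205.72308349609375), (43.819671630859375, 57.980674743652344), 34.22441864013672) 0.0993
[236. 105.] 4856 [ 90. 187.  90.] ((359.8415832519531, -317.4059753417969), (57.927589416503906, 43.70845413208008), 85.20681762695312) 0.0993
[315. 225.] 3733 [112. 128.  24.] ((456.01763916015625, -269.2227478027344), (43.61246871948242, 57.94312286376953), 84.06258392333984) 0.0994
[492. 310.] 1359 [90. 98. 15.] ((548.195068359375, -131.10751342773438), (44.0567741394043, 37.274173736572266), 76.14299774169922) 0.0994
[  9. 344.] 498 [105.  57.   7.] ((531.3894653320312, -544.9440307617188), (3.6244311332702637, 61.17716979980469), 89.72270202636719) 0.0991
t 3.45 tcp [ 0.4552 -0.2659  0.1988] y-angle 84.49 F [-0.8  0.3 -0. ] shift cm [ 0.07 -0.26 -0.  ]
```

View pics/w1.png

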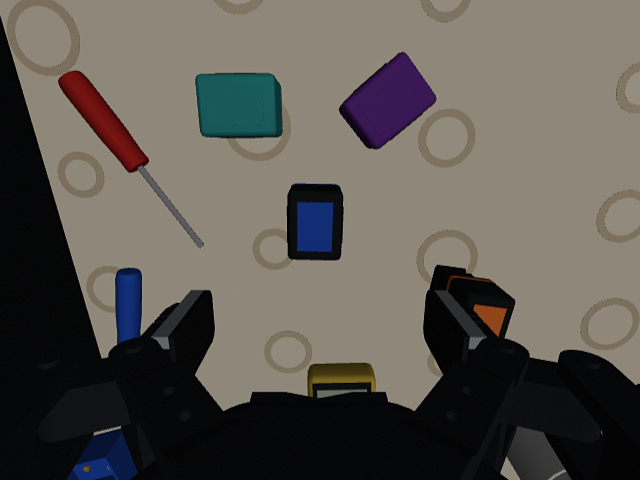

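The blue pack is at (315,222) with clear finger room on both sides; the height of 0.0994 and the 43.6×57.9 size fit.

{"name": "send_rows", "arguments": {
  "rows": [
    [8.5,[-0.1,-0.3,0],0.4],
    [8.5,[0,0,3],0],
    [8.5,[0,0,4],0],
    [8.5,[0,0,3],0],
    [8.5,[0,0,2],0],
    [8.5,[0,0,1],0],
    [8.5,[0,0,0.9],0],
    [8.5,[0,0,0],0],
    [8.5,[0,0,0],0]
  ],
  "newtons": 50
}}

```text
t: 4.58
tool_pos: [0.4561, -0.2711, 0.061]
tool_rot: [0.165, 3.136, -0.001]
contact_force: [-0.7, -0.2, -0.4]
opening: 0.0848
grip_force: 0.0
```

```bash
python3 -c "
from h import *
to(.456,-.2692,.059)"
```

```text
t 4.575 tcp [ 0.4561 -0.2711  0.061 ] y-angle 83.98 F [-0.7 -0.2 -0.4] shift cm [0.03 0.19 0.2 ]
```

{"name": "send_rows", "arguments": {
  "rows": [
    [8.5,[0,0.2,0.2],0],
    [4,[0,0,0],0],
    [4,[0,0,0],0],
    [4,[0,0,0],0],
    [4,[0,0,0],0],
    [4,[0,0,0],0],
    [4,[0,0,0],0],
    [4,[0,0,0],0]
  ],
  "newtons": 50
}}

```text
t: 5.58
tool_pos: [0.4562, -0.2691, 0.0585]
tool_rot: [0.165, 3.136, -0.001]
contact_force: [0.7, -2.6, 4.3]
opening: 0.0423
grip_force: 51.7
```

{"name": "send_rows", "arguments": {
  "rows": [
    [4,[0,0,-1],0],
    [4,[0,0,-2],0],
    [4,[0,0,-3],0],
    [4,[0,0,-4],0],
    [4,[0,0,-4],0],
    [4,[0,0,-2],0],
    [4,[0,0,0],0],
    [4,[0,0,0],0]
  ]
}}

```text
t: 6.58
tool_pos: [0.4549, -0.2679, 0.2158]
tool_rot: [-0.165, -3.134, -0.003]
contact_force: [0.3, -0.4, -3.5]
opening: 0.042
grip_force: 51.4
```

```bash
python3 - <<'E'
from h import *
d=grab('wrist','w2'); W=cloud(d); o=ctrl.get_obs(); print(o['opening'],o['grip_force'])
T=d['cam_to_world']
z=W[...,2]; v,u=np.mgrid[0:480,0:640]
for lo in (.22,.23,.235,.24,.245):
    m=(abs(z-lo)<.004)&(v<330)&(u>200)&(u<430); print(lo,m.sum())
    if m.sum()>500:
        P=W[m]; print(cv2.minAreaRect((P[:,:2]*1000).astype(np.float32)),np.median(P[:,2]))
to(.5128,.1903)
E
```

```text
0.04261432979424973 51.40336990356445
0.22 347
0.23 334
0.235 378
0.24 404
0.245 447
t 6.625 tcp [ 0.4548 -0.2678  0.2154] y-angle 83.99 F [-0.2  0.3 -3.7] shift cm [-0.97 46.17  0.1 ]
```

View pics/w2.png

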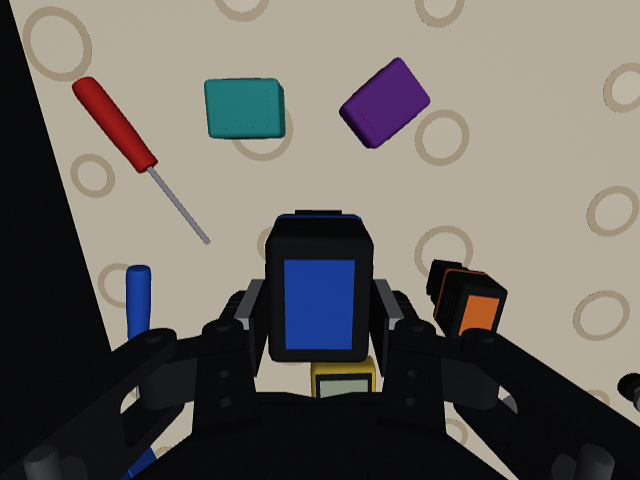

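The pack is held squarely between the pads (top face 265–373, 230–360), and the neighbours are undisturbed.

{"name": "send_rows", "arguments": {
  "rows": [
    [4,[0,0,0],-7],
    [4,[-0.5,3,0],0],
    [4,[-0.7,5,0],0],
    [4,[-0.8,5.5,0],0],
    [4,[-0.8,5.5,0],0],
    [4,[-0.8,5.5,0],0],
    [4,[-0.8,5.5,0],0],
    [4,[-0.8,5.5,0],0],
    [4,[-0.8,5.5,0],0],
    [4,[-0.6,4.5,0],0]
  ]
}}

```text
t: 7.88
tool_pos: [0.5129, 0.1893, 0.2157]
tool_rot: [0.029, -3.138, 0.001]
contact_force: [0.9, 0.3, -2.8]
opening: 0.042
grip_force: 51.8
```

{"name": "send_rows", "arguments": {
  "rows": [
    [4,[0,0,0],0],
    [4,[0,0,0],0]
  ]
}}

```text
t: 8.12
tool_pos: [0.5131, 0.187, 0.2162]
tool_rot: [0.028, -3.138, 0.002]
contact_force: [0.7, 0.3, -3.2]
opening: 0.0422
grip_force: 52.2
```

```bash
python3 - <<'E'
from h import *
d=load('w2'); W=cloud(d); P=W[abs(W[...,2]-.2555)<.004]; print(len(P),cv2.minAreaRect((P[:,:2]*1000).astype(np.float32)),np.median(P[:,2]))
d=load('w2');T=d['cam_to_world'];z=.2565
for a,b in [(284,260),(355,260),(352,349),(286,349)]:
    r=T[:3,:3]@[(a-d['cx'])/d['fx'],(b-d['cy'])/d['fy'],1]; print((T[:3,3]+r*(z-T[2,3])/r[2]).round(4))
to(.5128,.1903)
E
```

```text
13539 ((454.7228088378906, -267.7564392089844), (67.54973602294922, 57.76494598388672), 83.55476379394531) 0.25670037989757066
[ 0.4341 -0.2796  0.2565]
[ 0.4371 -0.2515  0.2565]
[ 0.4769 -0.2559  0.2565]
[ 0.4739 -0.2839  0.2565]
t 8.125 tcp [0.5131 0.187  0.2162] y-angle 91.0 F [ 0.7  0.3 -3.2] shift cm [ 0.03  0.33 -0.  ]
```

{"name": "send_rows", "arguments": {
  "rows": [
    [4,[0,0.33,0],0],
    [4,[0,0,2],0],
    [4,[0,0,2.5],0],
    [4,[0,0,2],0],
    [4,[0,0,1],0],
    [4,[0,0,0.3],0],
    [4,[0,0,0],0],
    [4,[0,0,0],0]
  ]
}}

```text
t: 9.12
tool_pos: [0.5146, 0.1909, 0.1412]
tool_rot: [-0.027, 3.14, 0.001]
contact_force: [0.5, -0.2, -3.8]
opening: 0.0423
grip_force: 52.2
```

```bash
python3 - <<'E'
from h import *
d=grab('side','d1')
cv2.imwrite('pics/c1.png',cv2.resize(d['frame'][270:430,180:390],(787,600),interpolation=2)[...,::-1])
to(.5131,.1903,.1325)
E
```

```text
t 9.175 tcp [0.5146 0.1909 0.1411] y-angle 90.99 F [-0.5  0.7 -3.7] shift cm [ 0.15 -0.06  0.86]
```

View pics/c1.png

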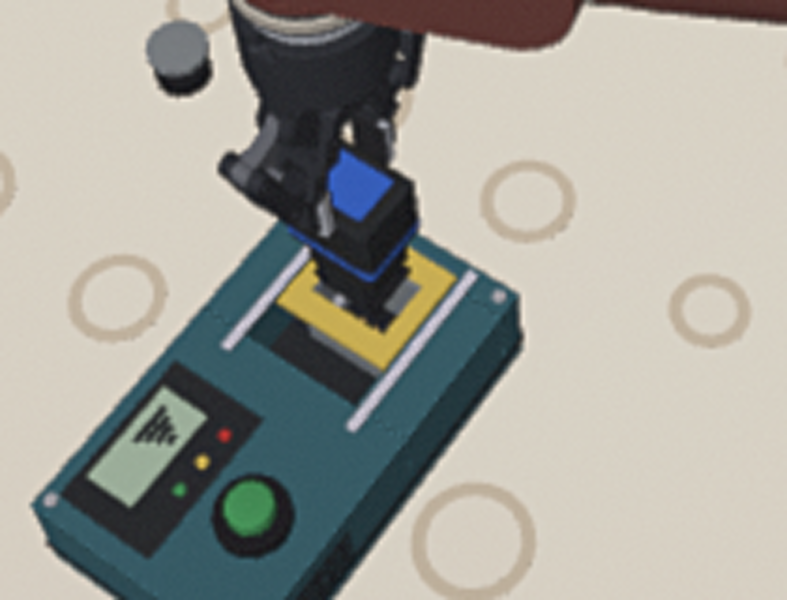

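The pack foot hangs over the pocket mouth (crop (360,300)). I'll trim x and lower gently.

{"name": "send_rows", "arguments": {
  "rows": [
    [4,[0.13,-0.05,0.2],0],
    [4,[0,0,0.2],0],
    [4,[0,0,0.2],0],
    [4,[0,0,0.2],0],
    [4,[0,0,0.2],0],
    [4,[0,0,0.1],0],
    [4,[0,0,0],0]
  ]
}}

```text
t: 10.05
tool_pos: [0.5126, 0.1902, 0.1289]
tool_rot: [0.027, -3.141, 0.0]
contact_force: [0.2, 0.1, -3.5]
opening: 0.0424
grip_force: 52.2
```

{"name": "send_rows", "arguments": {
  "rows": [
    [4,[0,0,0.2],0],
    [4,[0,0,0.2],0],
    [4,[0,0,0.2],0],
    [4,[0,0,0.2],0],
    [4,[0,0,0.1],0],
    [4,[0,0,0],0]
  ]
}}

```text
t: 10.8
tool_pos: [0.5126, 0.1902, 0.1199]
tool_rot: [0.027, -3.141, 0.0]
contact_force: [-0.4, -0.3, -3.6]
opening: 0.0424
grip_force: 52.2
```

Inside with no contact force. Continuing.

{"name": "send_rows", "arguments": {
  "rows": [
    [4,[0,0,0.3],0],
    [4,[0,0,0.3],0],
    [4,[0,0,0.3],0],
    [4,[0,0,0.3],0],
    [4,[0,0,0.3],0],
    [4,[0,0,0.3],0],
    [4,[0,0,0],0]
  ]
}}

```text
t: 11.68
tool_pos: [0.5124, 0.1902, 0.1016]
tool_rot: [0.027, -3.141, 0.0]
contact_force: [-1.1, 0.8, -4.0]
opening: 0.0426
grip_force: 52.2
```

{"name": "send_rows", "arguments": {
  "rows": [
    [4,[0,0,0.2],0],
    [4,[0,0,0.2],0],
    [4,[0,0,0.2],0],
    [4,[0,0,0.2],0],
    [4,[0,0,0],0]
  ]
}}

```text
t: 12.3
tool_pos: [0.5134, 0.1903, 0.0955]
tool_rot: [-0.027, 3.14, 0.0]
contact_force: [-1.9, -0.8, 4.1]
opening: 0.0422
grip_force: 53.0
```

{"name": "send_rows", "arguments": {
  "rows": [
    [4,[0,0,0.2],0],
    [4,[0,0,0.2],0],
    [4,[0,0,0.2],0],
    [4,[0,0,0.2],0],
    [4,[0,0,0],0]
  ]
}}

```text
t: 12.92
tool_pos: [0.513, 0.1905, 0.086]
tool_rot: [-0.027, 3.14, 0.001]
contact_force: [1.4, 0.0, -1.1]
opening: 0.0421
grip_force: 52.5
```

{"name": "send_rows", "arguments": {
  "rows": [
    [4,[0,0,0.1],0],
    [4,[0,0,0.1],0],
    [4,[0,0,0.1],0],
    [4,[0,0,0],0]
  ]
}}

```text
t: 13.42
tool_pos: [0.5122, 0.1899, 0.0826]
tool_rot: [0.027, -3.14, 0.001]
contact_force: [-1.0, -1.2, -2.4]
opening: 0.0425
grip_force: 52.3
```

{"name": "send_rows", "arguments": {
  "rows": [
    [4,[0,0,0.05],0],
    [4,[0,0,0.05],0],
    [4,[0,0,0],0]
  ]
}}

```text
t: 13.8
tool_pos: [0.5126, 0.1901, 0.0825]
tool_rot: [0.027, -3.141, 0.001]
contact_force: [-4.0, -1.9, 4.6]
opening: 0.042
grip_force: 52.9
```

{"name": "send_rows", "arguments": {
  "rows": [
    [4,[0,0,0.07],0],
    [4,[0,0,0],0]
  ]
}}

```text
t: 14.05
tool_pos: [0.5127, 0.1901, 0.0825]
tool_rot: [0.027, -3.141, 0.001]
contact_force: [-5.3, -2.8, 8.1]
opening: 0.0426
grip_force: 53.3
```

```bash
python3 - <<'E'
from h import *
d=grab('side','d2')
W=cloud(d);v,u=np.mgrid[0:480,0:640];m=(u>240)&(u<310)&(v>300)&(v<360)&(abs(W[...,0]-.513)<.02)&(abs(W[...,1]-.19)<.015)&(W[...,2]<.14)
print(np.percentile(W[...,2][m],[50,80,95]) if m.any() else 0)
cv2.imwrite('pics/c2.png',cv2.resize(d['frame'][270:430,180:390],(787,600),interpolation=2)[...,::-1])
to(.5131,.1903,.1325)
E
```

```text
[0.12463999 0.12624217 0.12758952]
t 14.1 tcp [0.5127 0.1901 0.0825] y-angle 90.99 F [-5.4 -3.4  7.1] shift cm [-0.04  0.02 -5.  ]
```

View pics/c2.png

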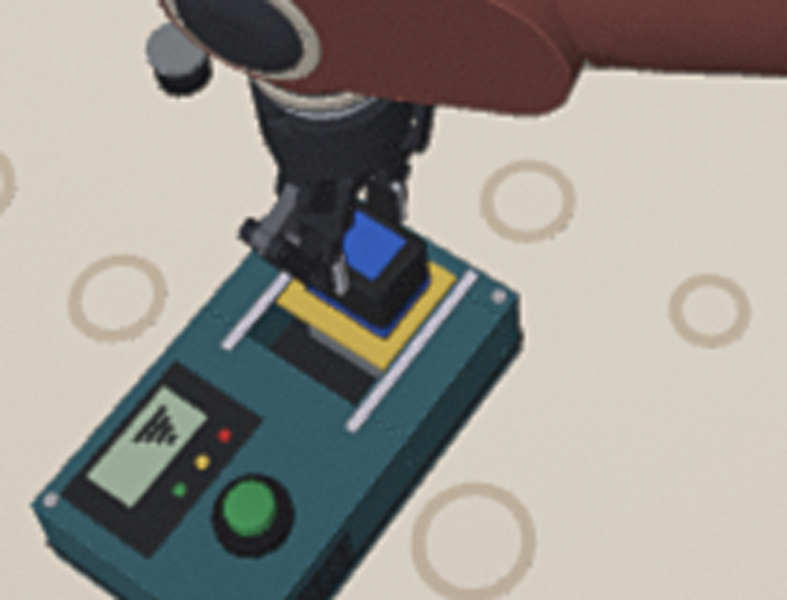

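The shoulder is on the collar and the pack top is about 0.124 high: home. Releasing and lifting.

{"name": "send_rows", "arguments": {
  "rows": [
    [8.5,[0,0,0],0],
    [8.5,[0,0,0],0],
    [8.5,[0,0,0],0],
    [8.5,[0,0,0],0],
    [8.5,[0,0,-2],0],
    [8.5,[0,0,-3],0],
    [8.5,[0,0,-4],0],
    [8.5,[0,0,-3],0],
    [1,[0,0,0],0],
    [0,[0,0,0],0]
  ]
}}

```text
t: 15.35
tool_pos: [0.5123, 0.1901, 0.201]
tool_rot: [0.027, -3.141, 0.0]
contact_force: [0.1, -0.4, -0.6]
opening: 0.0511
grip_force: 0.0
```

```bash
python3 - <<'E'
from h import *
d=grab('wrist','w3');W=cloud(d);v,u=np.mgrid[0:480,0:640]
m=(abs(W[...,2]-.124)<.004)&(v<330)&(abs(W[...,0]-.513)<.05)&(abs(W[...,1]-.19)<.04)
P=W[m];print(len(P),cv2.minAreaRect((P[:,:2]*1000).astype(np.float32)),np.median(P[:,2]))
to(.4795,.326,.13)
E
```

```text
4302 ((512.66357421875, 189.86705017089844), (56.667808532714844, 43.8445930480957), 0.7369243502616882) 0.12334918234479347
t 15.4 tcp [0.5119 0.19   0.2001] y-angle 90.98 F [-0.6  1.  -0.6] shift cm [ 2.99 13.66  7.01]
```

{"name": "send_rows", "arguments": {
  "rows": [
    [0,[0.7,3.4,0],0],
    [0,[0.8,3.4,0],0],
    [0,[0.8,3.4,0],0],
    [0,[0.7,3.4,0],0],
    [0,[0,0,2.5],0],
    [0,[0,0,3],0],
    [0,[0,0,2.5],0],
    [0,[0,0,1.2],0],
    [0,[0,0,0.5],0],
    [0,[0,0,0],0]
  ]
}}

```text
t: 16.65
tool_pos: [0.4805, 0.3257, 0.1045]
tool_rot: [-0.027, 3.141, 0.0]
contact_force: [-0.1, 0.2, -0.0]
opening: 0.0002
grip_force: 0.0
```

```bash
python3 -c "
from h import *
to(.4795,.326,.088)"
```

```text
t 16.65 tcp [0.4805 0.3257 0.1045] y-angle 90.98 F [-0.1  0.2 -0. ] shift cm [0.1  0.03 1.65]
```

{"name": "send_rows", "arguments": {
  "rows": [
    [0,[0.1,0,0.6],0],
    [0,[0,0,0.5],0],
    [0,[0,0,0.3],0],
    [0,[0,0,0.2],0],
    [0,[0,0,0.2],0],
    [0,[0,0,0.1],0],
    [0,[0,0,0],0]
  ]
}}

```text
t: 17.52
tool_pos: [0.4793, 0.3256, 0.0853]
tool_rot: [0.027, -3.141, 0.0]
contact_force: [-0.2, -0.2, 0.4]
opening: -0.0
grip_force: 0.0
```

{"name": "send_rows", "arguments": {
  "rows": [
    [0,[0,0,0.1],0],
    [0,[0,0,0.1],0],
    [0,[0,0,0.1],0],
    [0,[0,0,0],0]
  ]
}}

```text
t: 18.02
tool_pos: [0.4792, 0.3256, 0.0821]
tool_rot: [0.027, -3.141, 0.0]
contact_force: [0.1, 0.4, -0.3]
opening: -0.0002
grip_force: 0.0
```

```bash
python3 - <<'E'
from h import *
d=grab('side','d3'); a=grab('wrist','w4')['frame']
b=d['frame'][360:450,190:310]
cv2.imwrite('pics/c3.png',np.hstack([cv2.resize(b,(400,300),interpolation=2),cv2.resize(a[150:450,150:550],(400,300))])[...,::-1])
print(ctrl.get_obs()['contact_force'])
E
```

```text
[-0.08053759 -0.44188453 -0.44881474]
```

View pics/c3.png

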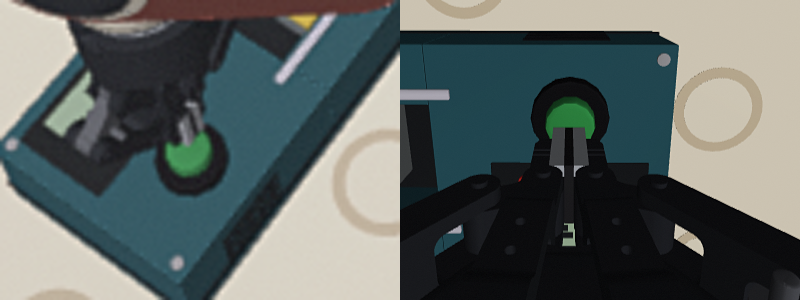

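```bash
python3 - <<'E'
from h import *
for t in('w4','d3'):
    d=load(t); W=cloud(d); hsv=cv2.cvtColor(d['frame'],cv2.COLOR_RGB2HSV)
    m=(hsv[...,0]>45)&(hsv[...,0]<75)&(hsv[...,1]>100)&(abs(W[...,0]-.48)<.03)&(abs(W[...,1]-.326)<.03)
    P=W[m]; print(t,'key',len(P),P.min(0).round(4),P.max(0).round(4),np.percentile(P[:,2],[10,50,90]).round(4))
W=cloud(load('w4'))
for v in range(272,330,6): print(v,W[v,428].round(4),W[v,440].round(4))
E
```

```text
w4 key 1467 [0.4662 0.3133 0.0803] [0.4893 0.3397 0.126 ] [0.0851 0.0908 0.0917]
d3 key 134 [0.4631 0.3138 0.0802] [0.4934 0.3389 0.1268] [0.0839 0.0907 0.0935]
272 [ 0.5112  0.411  -0.0014] [0.5102 0.4196 0.0007]
278 [ 5.157e-01  4.111e-01 -2.000e-04] [ 0.5157  0.4206 -0.0006]
284 [0.5198 0.4109 0.0019] [ 5.206e-01  4.210e-01 -3.000e-04]
290 [ 0.5261  0.4124 -0.0011] [ 0.5261  0.422  -0.0014]
296 [0.5307 0.4126 0.    ] [5.305e-01 4.219e-01 2.000e-04]
302 [ 0.5367  0.4136 -0.0017] [ 0.5361  0.4228 -0.0007]
308 [ 0.5415  0.4139 -0.0009] [ 0.5415  0.4235 -0.0011]
314 [ 0.5469  0.4145 -0.0011] [ 0.5467  0.424  -0.001 ]
320 [ 0.5522  0.415  -0.0011] [ 0.5521  0.4247 -0.0011]
326 [ 0.5575  0.4154 -0.0009] [ 0.5572  0.4251 -0.0007]
```

```bash
python3 - <<'E'
from h import *
W=cloud(load('w4'))
for v in range(230,326,5): print(v,W[v,308].round(4),W[v,328].round(4))
E
```

```text
230 [0.46   0.3197 0.0737] [0.4592 0.3302 0.076 ]
235 [0.4607 0.3199 0.0812] [0.4608 0.3301 0.0803]
240 [0.4633 0.3199 0.0813] [0.4632 0.3302 0.0813]
245 [0.4659 0.3199 0.0817] [0.4661 0.3303 0.0805]
250 [0.4683 0.32   0.0826] [0.4673 0.3302 0.0851]
255 [0.4689 0.3202 0.0889] [0.4683 0.3301 0.0902]
260 [0.4708 0.3202 0.0909] [0.4708 0.3301 0.0904]
265 [0.4733 0.3203 0.0914] [0.4729 0.3301 0.0918]
270 [0.4758 0.3203 0.0917] [0.4757 0.3302 0.0915]
275 [0.4791 0.3203 0.09  ] [0.4785 0.3303 0.091 ]
280 [0.4691 0.3211 0.1208] [0.4687 0.3293 0.1214]
285 [0.4694 0.3212 0.1254] [0.4687 0.3291 0.1266]
290 [0.4694 0.3214 0.1301] [0.469  0.329  0.1307]
295 [0.4689 0.3215 0.1357] [0.4691 0.3289 0.1351]
300 [0.4693 0.3216 0.1392] [0.4692 0.3288 0.139 ]
305 [0.469  0.3217 0.1437] [0.4692 0.3287 0.143 ]
310 [0.4693 0.3218 0.1469] [0.4687 0.3286 0.1479]
315 [0.4696 0.3219 0.1499] [0.4693 0.3285 0.1501]
320 [0.4681 0.3221 0.156 ] [0.468  0.3284 0.156 ]
325 [0.4679 0.3222 0.1593] [0.4681 0.3283 0.1589]
```

```bash
python3 - <<'E'
from h import *
W=cloud(load('w0'));
for p in [(294,205),(297,208),(300,205),(305,208),(330,200),(345,205)]: print('w0',p,W[p].round(4))
d=load('w4'); print('cam',d['cam_to_world'][:3,3].round(3))
W=cloud(load('d3')); m=(abs(W[...,0]-.48)<.02)&(abs(W[...,1]-.326)<.02)&(W[...,2]>.095)
P=W[m];print(len(P),P[np.argsort(P[:,2])[:8]].round(4)); v,u=np.where(m); print(u.min(),u.max(),v.min(),v.max(), np.percentile(P[:,2],[2,10,50]))
W=cloud(load('w3'))
m=(W[...,2]>.13)&(W[...,2]<.3);v,u=np.where(m);P=W[m];i=np.argsort(P[:,2])[::200][:10];print(np.c_[u[i],v[i]].tolist(),P[i].round(3))
E
```

```text
w0 (294, 205) [0.5042 0.149  0.2505]
w0 (297, 208) [0.5074 0.1486 0.2463]
w0 (300, 205) [0.5064 0.149  0.251 ]
w0 (305, 208) [0.5103 0.1487 0.2473]
w0 (330, 200) [0.5148 0.1488 0.2582]
w0 (345, 205) [0.5228 0.1492 0.2553]
cam [0.413 0.324 0.256]
940 [[0.4651 0.3313 0.0951]
 [0.4719 0.32   0.0964]
 [0.4778 0.3361 0.0965]
 [0.4705 0.3321 0.1166]
 [0.4671 0.3242 0.1194]
 [0.4674 0.3267 0.1194]
 [0.4704 0.3316 0.1202]
 [0.4669 0.3297 0.1212]]
197 252 289 409 [0.12468357 0.14848224 0.43031325]
[[378, 309], [255, 281], [409, 293], [387, 285], [236, 288], [255, 334], [226, 301], [384, 336], [421, 303], [422, 307]] [[0.517 0.216 0.235]
 [0.503 0.164 0.241]
 [0.506 0.227 0.243]
 [0.502 0.217 0.245]
 [0.503 0.158 0.247]
 [0.522 0.165 0.249]
 [0.507 0.154 0.25 ]
 [0.52  0.216 0.252]
 [0.505 0.228 0.254]
 [0.506 0.228 0.255]]
```

Both cameras put the shut fingertips about 36 mm above the reported TCP (z≈0.118), so the key is untouched so far. I'll keep descending, watching the force.

{"name": "send_rows", "arguments": {
  "rows": [
    [0,[0,0,0.3],0],
    [0,[0,0,0.3],0],
    [0,[0,0,0.3],0],
    [0,[0,0,0],0]
  ]
}}

```text
t: 18.62
tool_pos: [0.479, 0.3255, 0.0728]
tool_rot: [0.027, -3.141, 0.001]
contact_force: [-0.3, 0.4, 0.4]
opening: 0.0001
grip_force: 0.0
```

{"name": "send_rows", "arguments": {
  "rows": [
    [0,[0,0,0.3],0],
    [0,[0,0,0.3],0],
    [0,[0,0,0.3],0],
    [0,[0,0,0],0]
  ]
}}

```text
t: 19.12
tool_pos: [0.479, 0.3255, 0.0638]
tool_rot: [0.027, -3.141, 0.001]
contact_force: [0.4, -0.5, 0.2]
opening: 0.0002
grip_force: 0.0
```

{"name": "send_rows", "arguments": {
  "rows": [
    [0,[0,0,0.2],0],
    [0,[0,0,0.2],0],
    [0,[0,0,0.2],0],
    [0,[0,0,0],0]
  ]
}}

```text
t: 19.62
tool_pos: [0.4793, 0.3257, 0.0585]
tool_rot: [-0.027, 3.141, 0.0]
contact_force: [-0.9, -0.9, 2.4]
opening: 0.0002
grip_force: 1.0
```

{"name": "send_rows", "arguments": {
  "rows": [
    [0,[0,0,0.15],0],
    [0,[0,0,0.15],0],
    [0,[0,0,0],0]
  ]
}}

```text
t: 20.0
tool_pos: [0.4794, 0.3257, 0.0555]
tool_rot: [-0.027, 3.141, 0.0]
contact_force: [-1.7, -0.6, 3.6]
opening: -0.0002
grip_force: 1.9
```

Contact; the spring is compressing. Pressing on to the bottom of its travel.

{"name": "send_rows", "arguments": {
  "rows": [
    [0,[0,0,0.1],0],
    [0,[0,0,0.1],0],
    [0,[0,0,0],0]
  ]
}}

```text
t: 20.38
tool_pos: [0.4794, 0.3257, 0.0537]
tool_rot: [-0.027, 3.141, 0.0]
contact_force: [-1.8, -1.6, 6.1]
opening: 0.0003
grip_force: 2.9
```

{"name": "send_rows", "arguments": {
  "rows": [
    [0,[0,0,0.1],0],
    [0,[0,0,0],0]
  ]
}}

```text
t: 20.62
tool_pos: [0.4794, 0.3257, 0.0536]
tool_rot: [0.027, -3.141, 0.0]
contact_force: [-3.8, -1.9, 10.0]
opening: -0.0002
grip_force: 5.1
```

It bottomed out at 0.0536 with force above 5 N. Releasing.

{"name": "send_rows", "arguments": {
  "rows": [
    [0,[0,0,-0.5],0],
    [0,[0,0,-1.5],0],
    [0,[0,0,-3],0],
    [0,[0,0,-4],0],
    [0,[0,0,-4],0],
    [0,[0,0,-3],0],
    [0,[0,0,0],0],
    [0,[0,0,0],0]
  ]
}}

```text
t: 21.62
tool_pos: [0.4787, 0.3253, 0.2109]
tool_rot: [0.027, -3.14, 0.001]
contact_force: [-0.4, 0.1, -0.3]
opening: -0.0001
grip_force: 0.0
```

```bash
python3 - <<'E'
from h import *
d=grab('wrist','w5');W=cloud(d);v,u=np.mgrid[0:480,0:640]
m=(abs(W[...,2]-.124)<.004)&(abs(W[...,0]-.513)<.05)&(abs(W[...,1]-.19)<.04)
P=W[m];print(len(P),cv2.minAreaRect((P[:,:2]*1000).astype(np.float32)),np.median(P[:,2]))
m=(abs(W[...,0]-.4795)<.006)&(abs(W[...,1]-.326)<.006)&(W[...,2]<.11);print('key',np.median(W[m][:,2]))
h=grab('side','d4')['frame']
cv2.imwrite('pics/c4.png',np.hstack([cv2.resize(d['frame'],(400,300)),cv2.resize(h,(400,300))])[...,::-1]); to(0,0)
E
```

```text
3689 ((512.435546875, 190.4878692626953), (57.03072738647461, 44.187156677246094), 0.8072603344917297) 0.12338229988555005
key 0.09105628736336074
t 21.725 tcp [0.4783 0.3251 0.21  ] y-angle 90.98 F [-0.2  0.6  0. ] shift cm [ 48.38 -31.69   0.21]
```

View pics/c4.png

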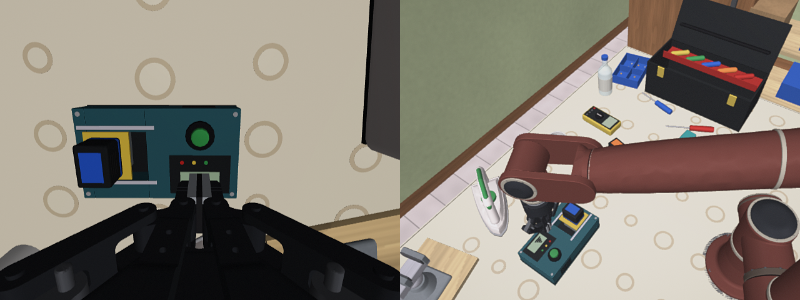

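The pack is home, the key is back up, and the arm is clear.

```bash
python3 -c "
from station import ctrl
print(ctrl.finish_job())"
```

```text
the job is handed in; nothing more can be done
None
```

The blue-banded pack is fully home in the tester, shoulder on the collar, and was released. The green start key was then pressed to the bottom of its travel and let spring back, and the job was handed in at about 22 s with the arm clear; the judge's verdict was not shown.

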